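# Clip the sprung retaining bar into the test-tile rack

## Task

The tile rack has lost the bar that keeps its glaze test tiles from tipping out. Take the longer of the two sprung bars by its two finger tabs, squeeze it short, lower it upright between the rack's end cheeks and let go so that both end pins spring out fully into the recesses. Leave the shorter bar where it is.

Things in the scene. Friction and masses are not known exactly. Their poses are not given: they have to be found in the camera images.
- bar_mid (a point): Middle of the longer, loose bar, on its pins' axis, 11 mm above its underside; y runs along the bar, z up. Aluminium channel 100 x 36 x 22 mm high, a 14 mm square steel pin at each end, 170 mm over the pins, 0.17 to 0.3 kg. Two upright grey tabs, 20 mm wide, 8 mm thick, 60 mm over their outer faces along y, tops 55 mm above this point, channel top 11 mm above it. Same both ways round.
- bar_pin_a (a joint): How far each pin of the longer bar is drawn in (both alike): 0 m out, 0.016 m squeezed, about 0.002 m once seated in the rack. Pinching the tabs along the bar draws the pins in against springs (5 to 9 N per tab) to a stop: tabs 28 mm over their outer faces, bar 138 mm long. It can be carried so, held about 40 mm above the pins' axis; let go, the pins spring out.
- rack_mid (a point): Point midway between the two recesses of the fixed plywood tile rack, 65 mm above the table; y runs from recess to recess, z up. End cheeks 92 mm high, 80 mm wide, inner faces 150 mm apart; in each a recess 40 mm wide, 30 mm high, 8 mm deep, roof closed. A bar released centred here drops 8 mm onto the recess floors. Tiles 70 mm high stand from 53 mm off on the rack's -x side.
- shortbar_mid (a point): Middle of the shorter sprung bar, on its pins' axis, 11 mm above its underside; y runs along it. Same make, section and tabs, but channel 76 mm and 130 mm over the pins: too short for the rack. Leave it alone.
There are look-alikes about, which are no part of the job. What is shaped like the part that bears bar_mid but green or orange is not meant.

How it is judged (in metres and radians):
At the end, for the whole second after the job is handed in: The longer bar rests between the cheeks with both pins sprung out into the recesses: pins drawn in less than 5 mm, its middle within 16 mm across, 6 mm along and 12 mm in height of the point midway between the recesses, in line within 14 degrees and upright within 20 degrees (value of joint bar_pin_a below 0.005 m and x of bar_mid in the frame of rack_mid between -0.016 and 0.016 m and y of bar_mid in the frame of rack_mid between -0.006 and 0.006 m and z of bar_mid in the frame of rack_mid between -0.012 and 0.012 m and angle between the y axis of bar_mid and the y axis of rack_mid, either way round below 0.25 rad and angle between bar_mid's own z axis and vertical below 0.35 rad and linear speed of bar below 0.02 m/s); the robot touches nothing.
It fails at once if the shorter bar is moved more than 40 mm (distance of shortbar_mid from where it was at the start of the episode above 0.04 m).
It also fails if it takes over 38 s, if anything falls off the work surface, if the arm or the gripper's body presses on something with over 40 N, if the wrist force passes 120 N, or if a joint passes its speed limit or range.

## Robot

A 6-joint arm with a two-finger parallel gripper is mounted at the origin on the work surface. World frame = base frame: x ahead of the robot, y to its left, z up, the work surface at z = 0. Lengths are in m, angles in degrees, forces in N, time in s.
With the tool pointing down it reaches from about 0.35 to 0.875 m from the base axis. Payload 4.2 kg.
Tool frame: the origin (TCP) lies where the fingers leave the gripper's body, on its centre line; the fingertips stand 70 mm ahead of it and the grasp point (between the pads) lies 51 mm ahead of it; z points along the fingers, y is the direction in which the jaws open and shut (so a half turn about z gives the same grasp; the last joint's range is limited). The gripper opens to 87 mm and grips with 3 to 60 N. Pads are 19 mm wide; open, the fingers measure 117 mm over their backs; the gripper's body (75 mm by 190 mm) begins 51 mm behind the grasp point.
Start: joints at [83.171, 22.042, 0.453, 0, -68.411, -14.817], TCP at [0.231, 0.581, 0.292] pointing down, gripper open.
Joint ranges: [-179.83, 179.83], [-69.29, 118.12], [-61.27, 80.66], [-181.25, 117.63], [-171.15, -9.14], [-177.46, 177.46]. Speed limits (degrees/s): [159.86, 159.86, 180, 180, 180, 180].

## Interface

Orientations are given as a 3x3 rotation matrix whose columns are the frame's x, y, z axes.
In Python, from station import sense, capture, camera_model, finish_job gives the robot as it stands.
- The arm moves only by the shell command python3 -m inch 'ROWS'. ROWS is JSON, a list of rows, each an object with "hand": the closure, from 0 (fully open) to 1 (shut); "slide": the shift along the world's x, y, z in cm, a list of three; "yaw": the turn about the world's z in rad. A call has 1 to 10 rows; each row is the pose to reach, as a shift and turn from the pose commanded when the call began; what a row does not reach only later rows make up. A row lasts 1/8 s, in which the tool goes at most 62.5 mm and 10.7 degrees, less where a joint would pass 70% of its speed; a pose out of reach is approached as far as the arm can. A call with a gripper value outside its range is refused whole. The fingers move at their own pace and stop on an object; the grip force is fixed at half the most. Time passes only in rows, so rows that repeat a pose let the fingers close. It gives the time, the measured TCP pose, the force and the opening at its end, in the units of the state.
- sense(): the state, without advancing time (a new reading comes with each control period).
- capture(name): name is "scene" or "top" or "wrist"; returns the picture (480x640x3 uint8, blue, green, red); there is no depth.
- camera_model(name): a dict with "mtx" (3x3 intrinsics, pixels), "xyz" and "orientation" of the camera in the world; the wrist camera has in their place "tool_from_camera" (4x4, takes a point from camera to tool coordinates, whose origin is the TCP and whose axes are the flange's). Camera axes: x right, y up, looking along -z (the intrinsics and any distortion apply to the point x, -y, -z); pixel columns grow to the right and rows downward; lengths in m; the calibration is good to about 2 mm. A picture is of the moment at which its call begins: read the wrist's pose just before it. camera_model takes no time and is no camera call.
- finish_job(): hands the job in, once; it reports no verdict.
The state is a dict: "time_s": time; "joints": joint angles; "joint_velocities": joint speeds; "effort": joint torques, N m; "tcp_pos": TCP position; "ee_rot": TCP orientation; "wrist_force": force on the tool from outside, world axes, zero at the start; "moment": the same for the moment, N m; "gripper_width": opening from 0.0 (shut) to 1.0 (fully open).
Only numpy, scipy, OpenCV 4.12 (cv2) and the standard library are available. Lean on these libraries where they do the work, as an engineer would, in place of code of your own. Each camera call takes 0.05 s, during which the arm holds its last target. There are 200 camera calls.

## Working session

There is one attempt and no reset: what is moved stays moved. The work goes in short steps, Python scripts to look and compute and a shell command to move; the robot and the scene stay as the last step left them, time stands still between calls to the robot, and variables do not carry over. Pictures are saved under pics/ and viewed, about 8 in all and at most 12, crops included, and the job is handed in when it is done.

```bash
mkdir -p pics; ls
cat > h.py <<'E'
import numpy as np, cv2
from station import sense, capture, camera_model
def ray(name,u,v):
    m=camera_model(name); K=np.array(m['mtx'])
    d=m.get('dist',m.get('distortion'))
    p=cv2.undistortPoints(np.array([[[u,v]]],float),K,None if d is None else np.array(d,float))[0,0]
    dc=np.array([p[0],-p[1],-1.])
    if 'xyz' in m: return np.array(m['xyz']),np.array(m['orientation']).reshape(3,3)@dc
    s=sense();T=np.array(m['tool_from_camera']);R=np.array(s['ee_rot']).reshape(3,3)
    return np.array(s['tcp_pos'])+R@T[:3,3],R@T[:3,:3]@dc
def at(name,u,v,z):
    o,d=ray(name,u,v); return o+d*(z-o[2])/d[2]
def px(name,P):
    m=camera_model(name);R=np.array(m['orientation']).reshape(3,3);c=R.T@(np.array(P)-m['xyz'])
    K=np.array(m['mtx']);q=K@np.array([c[0]/-c[2],-c[1]/-c[2],1]);return q[:2]
E
python3 - <<'E'
from h import *
for n in('scene','top','wrist'):
    print(n,camera_model(n)); 
    cv2.imwrite(f'pics/{n}0.png',capture(n))
print(sense())
E
```

```text
pics
scene {'mtx': array([[510.4969713 ,   0.        , 327.86354947],
       [  0.        , 510.4969713 , 233.37120529],
       [  0.        ,   0.        ,   1.        ]]), 'xyz': array([ 1.27415911, -0.12561857,  0.61081663]), 'orientation': array([[ 0.12694085, -0.54505136,  0.82873701],
       [ 0.9919015 ,  0.07326926, -0.10374498],
       [-0.00417461,  0.83519496,  0.54993813]])}
top {'mtx': array([[503.54719233,   0.        , 312.49208434],
       [  0.        , 503.54719233, 243.16122222],
       [  0.        ,   0.        ,   1.        ]]), 'xyz': array([ 0.36160295, -0.01198887,  1.09976206]), 'orientation': array([[ 0.01444029,  0.99385111, -0.1097791 ],
       [-0.99982264,  0.01567946,  0.01043301],
       [ 0.01209013,  0.10960898,  0.99390125]])}
wrist {'mtx': array([[333.71757672,   0.        , 321.1227132 ],
       [  0.        , 333.71757672, 235.84620245],
       [  0.        ,   0.        ,   1.        ]]), 'tool_from_camera': array([[ 1.59334689e-04,  9.53712156e-01,  3.00720965e-01,
         8.18295075e-02],
       [ 9.99999986e-01, -1.35218741e-04, -1.01007025
[... 296 characters left out ...]
7219e-02,
       -6.84119277e+01, -1.48150920e+01]), 'joint_velocities': array([-0.14974502, -0.10383293,  0.20368677,  0.11453488, -0.03157322,
        0.02673381]), 'effort': array([-5.56503637e-04, -3.91049409e+01,  1.87588853e+01,  4.22238842e+00,
        1.24192695e-02, -1.39223712e-04]), 'tcp_pos': array([0.23039645, 0.58061878, 0.29140969]), 'ee_rot': array([[ 9.29446267e-01, -3.68957137e-01, -5.18177471e-04],
       [-3.68957484e-01, -9.29444880e-01, -1.60930241e-03],
       [ 1.12146212e-04,  1.68694557e-03, -9.99998571e-01]]), 'wrist_force': array([ 0.02219476, -0.86233696,  1.10703746]), 'moment': array([-0.00081116, -0.00452191, -0.02030956]), 'gripper_width': 0.9995533522727997}
```

View pics/top0.png

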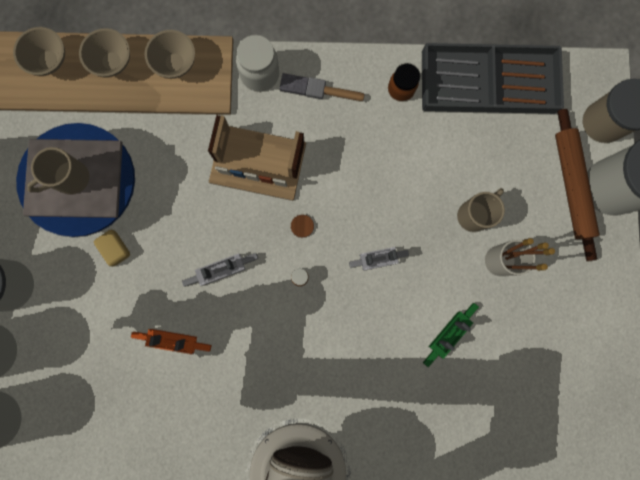

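View pics/scene0.png

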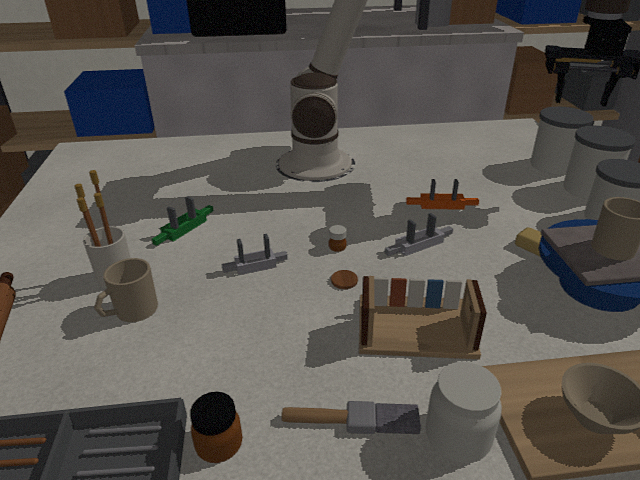

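The top view shows two grey bars, at (220,270) and (385,258), and the rack at (257,158) with its tiles on the robot side. Zooming in to measure them.

Run:
```python
from h import *
im=cv2.imread('pics/top0.png')
f=lambda r,c,h,w:cv2.resize(im[r:r+h,c:c+w],None,fx=4,fy=4,interpolation=cv2.INTER_CUBIC)
a=f(240,175,60,100);b=f(230,340,60,100);c=f(110,200,90,110)
o=np.zeros((600,800,3),np.uint8);o[:240,:400]=a;o[:240,400:]=b;o[240:600,:440]=c
cv2.imwrite('pics/z0.png',o)
```

```text
(no output)
```

View pics/z0.png

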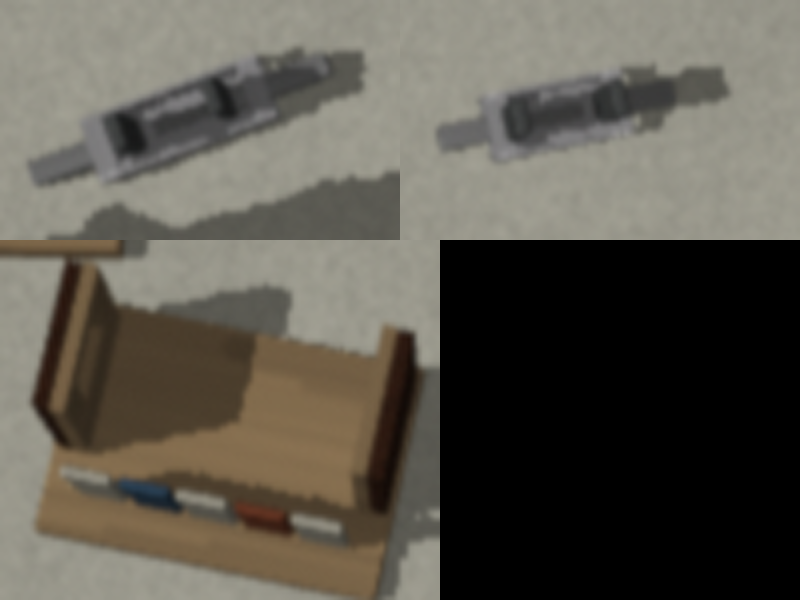

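The left bar, about 78 px over its pins, is the long one; the right is about 60 px. Converting to world coordinates.

Run:
```python
from h import *
t=lambda zx,zy,z,ox=175,oy=240:at('top',ox+zx/4-.4,oy+zy/4-.4,z)
A=t(33,173,.018);B=t(326,68,.018);print('pins',A,B,np.linalg.norm(A-B),'mid',(A+B)/2)
C=[t(*p,.022) for p in((85,120),(105,183),(252,58),(275,115))];print('chan mid',np.mean(C,0))
d=A-B;print('bar y dir deg',np.degrees(np.arctan2(d[1],d[0])))
r=lambda x,y,z:t(x,y-240,z,200,110)
L0,L1=r(98,265,.092),r(52,412,.092);R0,R1=r(385,328,.092),r(354,505,.092)
print(L0,L1,R0,R1,'mid',(L0+L1+R0+R1)/4, 'gaps',np.linalg.norm(L0-R0),np.linalg.norm(L1-R1))
d=(L0+L1-R0-R1);print('rack y deg',np.degrees(np.arctan2(d[1],d[0])))
d=r(38,530,.01)-r(380,598,.01);print('base edge deg',np.degrees(np.arctan2(d[1],d[0])),np.linalg.norm(d))
s=sense();R=np.array(s['ee_rot']);print('tool y deg',np.degrees(np.arctan2(R[1,1],R[0,1])))
```

```text
pins [0.391429  0.2523524 0.018    ] [0.45007663 0.09759651 0.018     ] 0.1654960111338049 mid [0.42075282 0.17497446 0.018     ]
chan mid [0.4212901  0.17464086 0.022     ]
bar y dir deg 110.75513607633282
[0.7347281 0.163937  0.092    ] [0.65637698 0.1848282  0.092     ] [0.70391428 0.01511076 0.092     ] [0.61043021 0.02924876 0.092     ] mid [0.67636239 0.09828118 0.092     ] gaps 0.15198270182711335 0.16222227838461795
rack y deg 75.84704220412021
base edge deg 79.54590031525959 0.1920086622031826
tool y deg -111.65134795090802
```

```bash
python3 -m inch '[{"hand":0,"slide":[4,-8.4,-1],"yaw":0.15},{"hand":0,"slide":[8,-16.5,-2],"yaw":0.3},{"hand":0,"slide":[12,-24.5,-3.5],"yaw":0.45},{"hand":0,"slide":[16,-32.5,-5],"yaw":0.6},{"hand":0,"slide":[19,-40.6,-7],"yaw":0.74},{"hand":0,"slide":[19,-40.6,-7],"yaw":0.74},{"hand":0,"slide":[19,-40.6,-7],"yaw":0.74},{"hand":0,"slide":[19,-40.6,-7],"yaw":0.74},{"hand":0,"slide":[19,-40.6,-7],"yaw":0.74},{"hand":0,"slide":[19,-40.6,-7],"yaw":0.74}]'
python3 - <<'E'
from h import *
s=sense();print(s['time_s'],s['tcp_pos'],s['ee_rot'])
cv2.imwrite('pics/w1.png',capture('wrist'))
E
```

```text
time_s: 1.4
tcp_pos: [0.4206, 0.176, 0.2226]
ee_rot: [[0.935, 0.355, 0.001], [0.355, -0.935, 0.001], [0.001, -0.0, -1.0]]
wrist_force: [0.4, 0.2, 0.0]
gripper_width: 0.998
1.4 [0.42060984 0.17597632 0.22258348] [[ 9.34694568e-01  3.55451014e-01  8.00704447e-04]
 [ 3.55450537e-01 -9.34694845e-01  6.80479542e-04]
 [ 9.90291462e-04 -3.51429706e-04 -9.99999448e-01]]
```

View pics/w1.png

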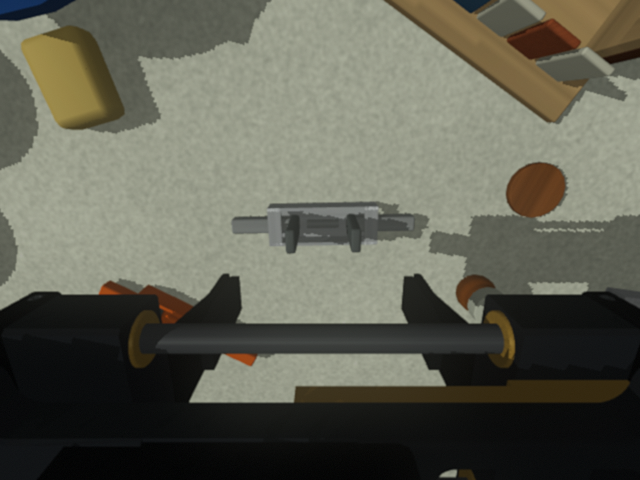

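The bar is level in the wrist view, with pin ends at (232,225) and (414,222) and tabs at about (291,250) and (357,250). Refining the offset.

Run:
```python
from h import *
A=at('wrist',232,225,.018);B=at('wrist',414,222,.018);print(A,B,np.linalg.norm(A-B),(A+B)/2)
C=[at('wrist',*p,.022) for p in((269,206),(269,246),(378,203),(378,243))];print(np.mean(C,0),[np.round(c,3) for c in C])
d=A-B;print(np.degrees(np.arctan2(d[1],d[0])))
for p in ((292,250),(357,249)): print(at('wrist',*p,.066))
s=sense();R=s['ee_rot'];print('toolframe offs',R.T@((A+B)/2-s['tcp_pos']),np.degrees(np.arctan2(R[1,1],R[0,1])))
```

```text
[0.39027656 0.25418125 0.018     ] [0.45278416 0.09828689 0.018     ] 0.16795908372405408 [0.42153036 0.17623407 0.018     ]
[0.42152025 0.17569821 0.022     ] [array([0.421, 0.228, 0.022]), array([0.384, 0.216, 0.022]), array([0.458, 0.137, 0.022]), array([0.423, 0.122, 0.022])]
111.84887522086221
[0.40467768 0.19620658 0.066     ]
[0.42382713 0.14835392 0.066     ]
toolframe offs [0.00079533 0.00035397 0.20459072] -69.15066805869039
```

```bash
python3 -m inch '[{"hand":0,"slide":[0.1,0,-4],"yaw":0.015},{"hand":0,"slide":[0.1,0,-8],"yaw":0.015},{"hand":0,"slide":[0.1,0,-10.5],"yaw":0.015},{"hand":0,"slide":[0.1,0,-12],"yaw":0.015},{"hand":0,"slide":[0.1,0,-12],"yaw":0.015},{"hand":0,"slide":[0.1,0,-12],"yaw":0.015},{"hand":1,"slide":[0.1,0,-12],"yaw":0.015},{"hand":1,"slide":[0.1,0,-12],"yaw":0.015},{"hand":1,"slide":[0.1,0,-12],"yaw":0.015},{"hand":1,"slide":[0.1,0,-12],"yaw":0.015}]'
python3 -m inch '[{"hand":1,"slide":[0,0,0],"yaw":0},{"hand":1,"slide":[0,0,0],"yaw":0},{"hand":1,"slide":[0,0,0],"yaw":0},{"hand":1,"slide":[0,0,0],"yaw":0}]'
```

```text
time_s: 2.7
tcp_pos: [0.4216, 0.175, 0.1025]
ee_rot: [[0.93, 0.368, 0.0], [0.368, -0.93, 0.0], [0.0, -0.0, -1.0]]
wrist_force: [-1.6, 0.2, 2.4]
gripper_width: 0.63
time_s: 3.2
tcp_pos: [0.4216, 0.175, 0.1026]
ee_rot: [[0.93, 0.369, 0.0], [0.369, -0.93, 0.0], [0.0, 0.0, -1.0]]
wrist_force: [-2.4, 0.1, 7.1]
gripper_width: 0.309
```

The opening is about 27 mm, so the bar is squeezed to its stop. Lifting it and moving to a viewing pose just short of the rack.

```bash
python3 -m inch '[{"hand":1,"slide":[0,0,3],"yaw":0},{"hand":1,"slide":[0,0,7],"yaw":0},{"hand":1,"slide":[0,0,12],"yaw":0},{"hand":1,"slide":[4,-1.5,16],"yaw":-0.13},{"hand":1,"slide":[8,-3,18],"yaw":-0.27},{"hand":1,"slide":[12,-4.5,18],"yaw":-0.4},{"hand":1,"slide":[15.5,-6,18],"yaw":-0.52},{"hand":1,"slide":[17,-6.5,18],"yaw":-0.57},{"hand":1,"slide":[17,-6.5,18],"yaw":-0.57},{"hand":1,"slide":[17,-6.5,18],"yaw":-0.57}]'
python3 -m inch '[{"hand":1,"slide":[0,0,0],"yaw":0},{"hand":1,"slide":[0,0,0],"yaw":0}]'
python3 - <<'E'
from h import *
s=sense();print(s['time_s'],s['tcp_pos'],s['ee_rot'])
cv2.imwrite('pics/w2.png',capture('wrist'))
E
```

```text
time_s: 4.45
tcp_pos: [0.5905, 0.1102, 0.2816]
ee_rot: [[0.982, -0.191, -0.002], [-0.191, -0.982, -0.0], [-0.002, 0.001, -1.0]]
wrist_force: [-0.1, 0.2, -2.4]
gripper_width: 0.307
time_s: 4.7
tcp_pos: [0.591, 0.1103, 0.2827]
ee_rot: [[0.982, -0.191, 0.0], [-0.191, -0.982, 0.0], [0.0, -0.0, -1.0]]
wrist_force: [-0.4, -0.1, -2.5]
gripper_width: 0.313
4.7 [0.59096869 0.11034526 0.2826558 ] [[ 9.81682779e-01 -1.90522374e-01  3.82081524e-04]
 [-1.90522498e-01 -9.81682777e-01  3.19856676e-04]
 [ 3.14142998e-04 -3.86792917e-04 -9.99999876e-01]]
```

View pics/w2.png

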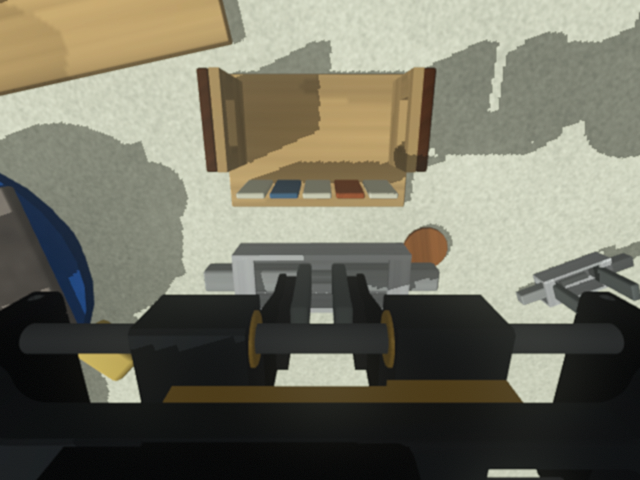

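The bar is held level at about row 270, with pin ends at (206,277) and (438,277). The rack is fully visible, so I'm zooming in to read the cheek edges.

Run:
```python
import cv2
im=cv2.imread('pics/w2.png');cv2.imwrite('pics/z2.png',cv2.resize(im[55:215,185:450],None,fx=3,fy=3,interpolation=cv2.INTER_CUBIC))
```

```text
(no output)
```

View pics/z2.png

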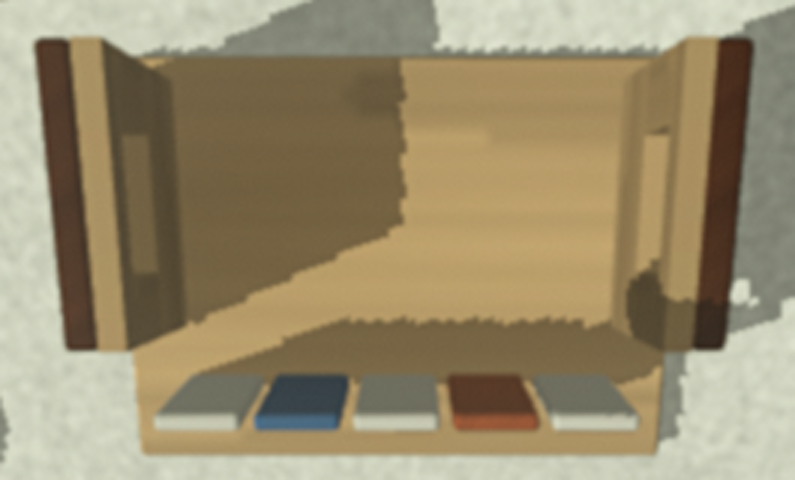

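Run:
```python
from h import *
w=lambda x,y,z:at('wrist',185+x/3-.33,55+y/3-.33,z)
L0,L1,R0,R1=[w(*p,.092) for p in((103,39),(126,349),(686,39),(664,349))]
print(L0,L1,R0,R1);M=(L0+L1+R0+R1)/4
print('mid',M,np.linalg.norm(L0-R0),np.linalg.norm(L1-R1),np.linalg.norm(L0-L1),np.linalg.norm(R0-R1))
d=L0+L1-R0-R1;print('y deg',np.degrees(np.arctan2(d[1],d[0])));d=L0+R0-L1-R1;print('x deg',np.degrees(np.arctan2(d[1],d[0])))
print('recess L top edge',w(122,135,.08),w(133,275,.08),'mid',(w(122,135,.08)+w(133,275,.08))/2)
z=.1986
A,B=at('wrist',206,277,z),at('wrist',438,277,z);print('pins',A,B,np.linalg.norm(A-B));P=(A+B)/2
d=A-B;print('bar deg',np.degrees(np.arctan2(d[1],d[0])))
s=sense();R=s['ee_rot'];print('tool y',np.degrees(np.arctan2(R[1,1],R[0,1])));print('bar in tool',R.T@(P-s['tcp_pos']))
print('rack in tool',R.T@(M-s['tcp_pos']),'slide tcp->',M-s['tcp_pos'],'bar->',M-P)
```

```text
[0.73192739 0.16365648 0.092     ] [0.65512063 0.17935761 0.092     ] [0.703488   0.01718522 0.092     ] [0.62648085 0.03176625 0.092     ]
mid [0.67925422 0.09799139 0.092     ] 0.149206668048484 0.15034442671222803 0.0783951707933394 0.07837542585562102
y deg 79.01517461735516
x deg -11.137683124434501
recess L top edge [0.7105486  0.16812184 0.08      ] [0.67416278 0.17524673 0.08      ] mid [0.69235569 0.17168428 0.08      ]
pins [0.6052425  0.17601962 0.1986    ] [0.579753   0.04456586 0.1986    ] 0.1339022169130536
bar deg 79.0262638172583
tool y -100.99330626196759
bar in tool [ 0.0013792  -0.00026282  0.08402321]
rack in tool [ 0.08885661 -0.00469536  0.19065164] slide tcp-> [ 0.08819126 -0.01228358 -0.19062269] bar-> [ 0.08675647 -0.01230135 -0.1066    ]
```

```bash
python3 -m inch '[{"hand":1,"slide":[3,-0.4,0],"yaw":0},{"hand":1,"slide":[6,-0.8,0],"yaw":0},{"hand":1,"slide":[8.75,-1.2,-1],"yaw":0},{"hand":1,"slide":[8.75,-1.2,-4],"yaw":0},{"hand":1,"slide":[8.75,-1.2,-6],"yaw":0},{"hand":1,"slide":[8.75,-1.2,-6.5],"yaw":0},{"hand":1,"slide":[8.75,-1.2,-6.5],"yaw":0},{"hand":1,"slide":[8.75,-1.2,-6.5],"yaw":0}]'
python3 - <<'E'
from h import *
s=sense();print(s['time_s'],s['tcp_pos'],s['ee_rot'])
im=capture('wrist');cv2.imwrite('pics/w3.png',im[0:440,:])
E
```

```text
time_s: 5.75
tcp_pos: [0.6796, 0.0982, 0.2188]
ee_rot: [[0.982, -0.191, 0.003], [-0.191, -0.982, 0.001], [0.002, -0.001, -1.0]]
wrist_force: [-0.3, 0.3, -1.3]
gripper_width: 0.31
5.75 [0.67956599 0.09818797 0.21882861] [[ 9.81555451e-01 -1.91159131e-01  2.66154699e-03]
 [-1.91161403e-01 -9.81558418e-01  6.24810720e-04]
 [ 2.49302558e-03 -1.12207143e-03 -9.99996263e-01]]
```

View pics/w3.png

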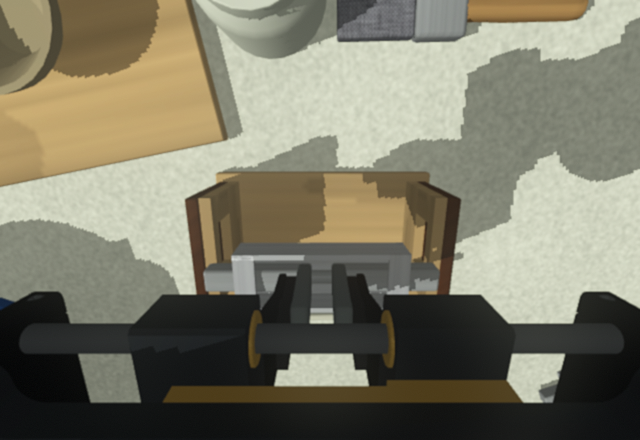

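The bar is centred between the cheeks: pins at columns 206 and 438, cheeks at 187 and 460. Lowering it.

```bash
python3 -m inch '[{"hand":1,"slide":[0,0,-1.5],"yaw":0},{"hand":1,"slide":[0,0,-3],"yaw":0},{"hand":1,"slide":[0,0,-4.5],"yaw":0},{"hand":1,"slide":[0,0,-6],"yaw":0},{"hand":1,"slide":[0,0,-6.4],"yaw":0},{"hand":1,"slide":[0,0,-6.4],"yaw":0},{"hand":1,"slide":[0,0,-6.4],"yaw":0},{"hand":1,"slide":[0,0,-6.4],"yaw":0}]'
python3 - <<'E'
from h import *
cv2.imwrite('pics/s4.png',cv2.resize(capture('scene')[230:400,300:540],None,fx=3,fy=3,interpolation=cv2.INTER_CUBIC))
E
```

```text
time_s: 6.8
tcp_pos: [0.6793, 0.098, 0.154]
ee_rot: [[0.981, -0.192, 0.001], [-0.192, -0.981, 0.0], [0.001, -0.001, -1.0]]
wrist_force: [0.2, -0.0, -2.1]
gripper_width: 0.308
```

View pics/s4.png

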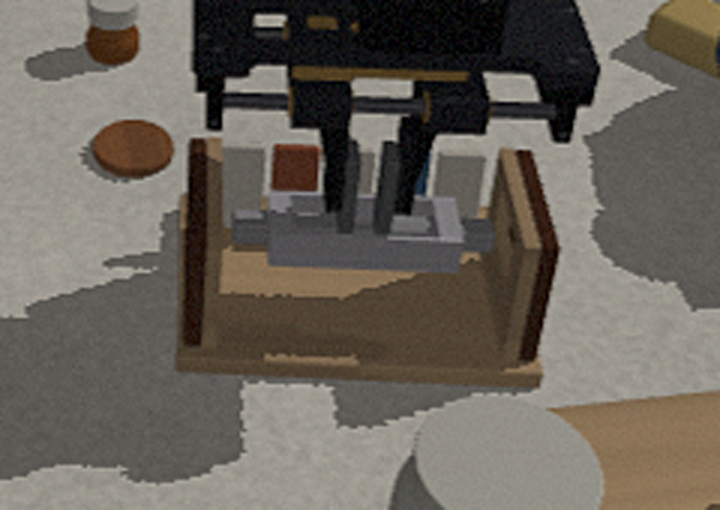

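The bar hangs level between the cheeks, in line with the recesses, and the force is only its weight. Releasing.

```bash
python3 -m inch '[{"hand":0.2,"slide":[0,0,0],"yaw":0},{"hand":0,"slide":[0,0,0],"yaw":0},{"hand":0,"slide":[0,0,0],"yaw":0},{"hand":0,"slide":[0,0,0],"yaw":0},{"hand":0,"slide":[0,0,0],"yaw":0},{"hand":0,"slide":[0,0,0],"yaw":0},{"hand":0,"slide":[0,0,0],"yaw":0},{"hand":0,"slide":[0,0,0],"yaw":0},{"hand":0,"slide":[0,0,0],"yaw":0},{"hand":0,"slide":[0,0,0],"yaw":0}]'
python3 - <<'E'
from h import *
cv2.imwrite('pics/s5.png',cv2.resize(capture('scene')[230:400,300:540],None,fx=3,fy=3,interpolation=cv2.INTER_CUBIC))
E
```

```text
time_s: 8.1
tcp_pos: [0.679, 0.098, 0.1532]
ee_rot: [[0.981, -0.192, -0.0], [-0.192, -0.981, -0.0], [-0.0, 0.0, -1.0]]
wrist_force: [-0.3, 0.2, 0.2]
gripper_width: 0.999
```

View pics/s5.png

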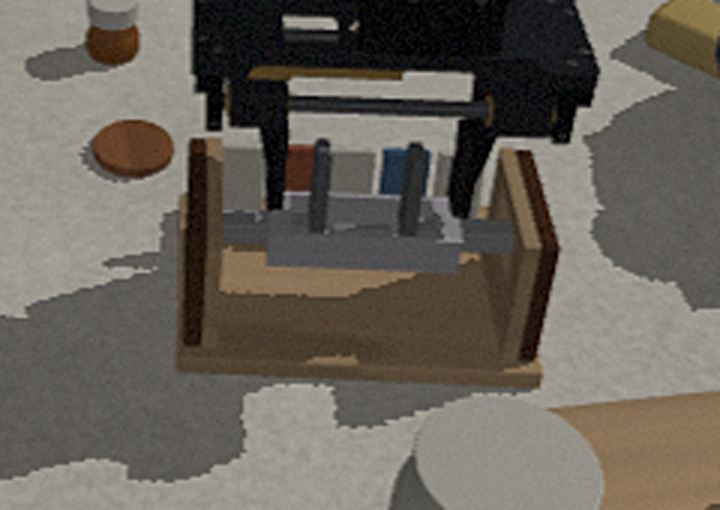

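The tabs have sprung apart and both pins run into the cheeks; the fingers are clear of the tabs. Retreating straight up, then back to view it.

```bash
python3 -m inch '[{"hand":0,"slide":[0,0,2],"yaw":0},{"hand":0,"slide":[0,0,5],"yaw":0},{"hand":0,"slide":[0,0,9],"yaw":0},{"hand":0,"slide":[-2,0,13],"yaw":0},{"hand":0,"slide":[-6,0,14],"yaw":0},{"hand":0,"slide":[-9,0,14],"yaw":0},{"hand":0,"slide":[-9,0,14],"yaw":0},{"hand":0,"slide":[-9,0,14],"yaw":0},{"hand":0,"slide":[-9,0,14],"yaw":0}]'
python3 - <<'E'
from h import *
s=sense();print(s['time_s'],s['tcp_pos'])
a=cv2.resize(capture('wrist')[40:220,170:470],None,fx=2.6,fy=2.6,interpolation=cv2.INTER_CUBIC)
cv2.imwrite('pics/w6.png',a)
E
```

```text
time_s: 9.28
tcp_pos: [0.5897, 0.098, 0.2928]
ee_rot: [[0.981, -0.192, -0.0], [-0.192, -0.981, -0.0], [-0.0, 0.0, -1.0]]
wrist_force: [0.1, 0.1, 0.6]
gripper_width: 1.002
9.275 [0.58974708 0.09796796 0.292785  ]
```

View pics/w6.png

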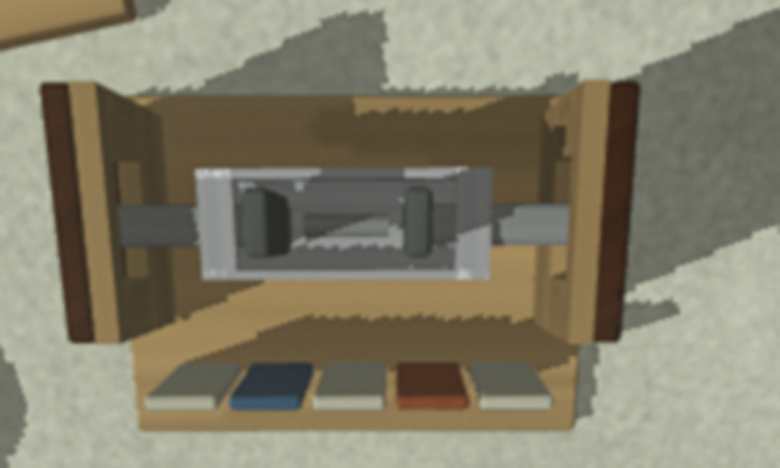

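Run:
```python
from h import *
w=lambda x,y,z:at('wrist',170+x/2.6-.3,40+y/2.6-.3,z)
M=np.mean([w(*p,.092) for p in((97,82),(120,341),(582,82),(570,341))],0)
C=np.mean([w(*p,.068) for p in((196,169),(203,280),(492,168),(490,280))],0)
a=np.radians(79);y=np.array([np.cos(a),np.sin(a),0]);x=np.array([np.sin(a),-np.cos(a),0])
for m in (M,np.array([.6793,.098,0])):print('along',y@(C-m),'across',x@(C-m))
t=[w(*p,.112) for p in((242,222),(432,222))];print('tabs over',np.linalg.norm(t[0]-t[1]))
from station import finish_job
print(finish_job())
```

```text
along 0.0003858372463183844 across -0.0022481310897982856
along 0.0002389080847546703 across -0.0024074598261350833
tabs over 0.056770754311784244
the job is handed in; nothing more can be done
None
```

The longer bar is now in the rack with both pins sprung out into the recesses, and I handed the job in at about 9.3 s of the 38 s allowed. I identified the longer bar by its length over the pins, about 170 mm against 130 mm. I squeezed it by its tabs to the stop, carried it over and lowered it between the cheeks, then let go and withdrew the arm upward.

**Last checks, from the final wrist picture:**
- **Pins:** both run into the recesses. The tabs measure about 57 mm over their outer faces, which corresponds to pins drawn in about 1.6 mm.
- **Position:** the bar's middle is about 0.3 mm off along the rack and 2.3 mm across. It looks in line and upright. I did not measure its final height directly.
- **Robot:** it touches nothing. The gripper is open, clear above the rack, and the wrist force is near zero.
- **Shorter bar:** the robot never touched it. I did not re-measure its position at the end.

No check failed or disagreed.

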